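Pin the clamshell sample jig and hold it shut

TASK

Swing the upper half of the clamshell sample jig fully shut, then take the round-knobbed pin from its stand and push it upright through the sprung collar and the aligned holes of both halves. Press the pin down until the sprung collar is all the way in, and finish while holding it so: do not let go, the hand keeps the pin pressed down and the halves shut at the end. Leave the T-handled pin in its stand, and do not knock over or push about the small vial and the timer.

Things in the scene. Friction and masses are not known exactly. Their poses are not given: they have to be found in the camera images.
- jig: Lower half of the clamshell jig: dark steel block 150 (x) x 100 (y) x 24 mm high, immovable. Origin at the centre of its underside; its -x end (to the robot, turned by yaw) has the pin hole, its +x end the hinge, whose axis runs along y at x = +64 mm, z = 24 mm. A black sample 30 mm across stands 6 mm up from its top at x = +12 mm.
- jig_lid (a joint): Hinge angle (rad) of the upper half, an aluminium plate 12 mm thick, 100 mm wide, reaching 139 mm from the hinge axis, 40 mm square window centred 52 mm from the axis. 0 = shut on the lower half (outer face 36 mm above the table); to 1.6 = free end up and away from the robot. Stiff: stays where left, 2 to 4 N at the free end moves it. Starts 0.9 to 1.4.
- jig_hole (a point): Centre of the mouth of the lower half's hole, 24 mm above the table (jig frame x = -50.5 mm, y = 0). Vertical hole right through the 24 mm block, 13 mm across.
- lid_hole (a point): Centre of the 13 mm hole through the upper half, on its outer face, 114.5 mm from the hinge axis; z of this frame is the outward normal of the upper half. Lies straight above jig_hole when shut.
- lid_edge (a point): Middle of the free edge of the upper half, on its outer face, 139 mm from the hinge axis.
- lid_bush (a joint): Travel (m) of the sprung brass collar round the upper half's hole: ring 26 mm outside, 16 mm inside, standing 8 mm out of the outer face at 0 (top 44 mm above the table when shut), pushed in at most 0.005 (top at 39 mm). The spring takes 3 N to start and 8 N fully in, and comes back out when let go.
- lock_pin: The round-knobbed pin, 60 g. Origin at its tip, z up its axis. From the tip: steel shank 10 mm thick, 34 mm long, first 9 mm tapered to 4 mm; flange 24 mm across from 34 to 39 mm; black round knob 20 mm across from 39 to 65 mm (top). It hangs upright by its flange on its stand, tip 2 mm above the table.
- pin_tip (a point): Tip of the round-knobbed pin.
- pin_stand: Fixed pale block 44 x 44 x 36 mm high with a 14 mm upright hole, holding the round-knobbed pin at the start. Origin at the centre of its underside. An identical block holds the T-handled pin; which is left and which right varies.
- t_pin: The T-handled pin (same shank and flange, 50 mm black crossbar, total height 63 mm) in the other stand; stays there. Origin at its tip.
- small_vial: Bystander: standing vial 15 mm across, 48 mm tall, origin at the centre of its underside.
- timer: Bystander: flat timer 64 x 64 x 19 mm, origin at the centre of its underside.

How it is judged (in metres and radians):
On the way, in this order (a step that is already met when the one before it is completed fails the run):
1. the upper half is swung shut (value of joint jig_lid below 0.04 rad), for 0.2 s.
2. the round-knobbed pin is through both halves, the upper half shut (value of joint jig_lid below 0.04 rad and z of pin_tip in the frame of jig_hole below -0.006 m and horizontal distance between pin_tip and jig_hole below 0.006 m), for 0.1 s.
At the end, for the whole second after the job is handed in: Upper half below 0.03 rad; round-knobbed pin upright within 0.15 rad, tip 15 mm or more below the lower half's top and within 6 mm of the hole's axis, pressing the collar in by 3.8 mm or more with over 3 N; fingers bear on the pin with over 3 N; T-handled pin stands in its stand (value of joint jig_lid below 0.03 rad and value of joint lid_bush above 0.0038 m and z of pin_tip in the frame of jig_hole below -0.015 m and horizontal distance between pin_tip and jig_hole below 0.006 m and angle between lock_pin's own z axis and vertical below 0.15 rad and contact force between lock_pin and lid_bush above 3 N and contact force between the fingers and lock_pin above 3 N and angle between t_pin's own z axis and vertical below 0.3 rad); the arm keeps its last pose, push and grip.
It fails at once if the T-handled pin is taken out or shoved (distance of t_pin from where it was at the start of the episode above 0.02 m).
It fails at once if the small vial is knocked over or pushed away (distance of small_vial from where it was at the start of the episode above 0.03 m or angle between small_vial's own z axis and vertical above 0.5 rad).
It fails at once if the timer is pushed away (distance of timer from where it was at the start of the episode above 0.03 m).
It also fails if it takes over 58 s, if anything falls off the work surface, if the arm or the gripper's body presses on something with over 40 N, if the wrist force passes 120 N, or if a joint passes its speed limit or range.

ROBOT

A 6-joint arm with a two-finger parallel gripper is mounted at the origin on a cart in front of the work surface, level with it; the furniture and walls round the work are solid. World frame = base frame: x ahead of the robot, y to its left, z up, the work surface at z = 0. Lengths are in m, angles in degrees, forces in N, time in s.
With the tool pointing down it reaches from about 0.375 to 0.9 m from the base axis. Payload 3.1 kg.
Tool frame: the origin (TCP) lies midway between the tips of the shut fingers; the grasp point (between the pads) lies 19 mm behind it; z points along the fingers, y is the line along which they close (so a half turn about z gives the same grasp; the last joint's range is limited). The gripper opens to 87 mm and grips with 3 to 60 N. Pads are 19 mm wide; open, the fingers measure 117 mm over their backs; the gripper's body (75 mm by 190 mm) begins 51 mm behind the grasp point.
Start: joints at [57.897, 30.224, 82.088, -0, 67.689, -10.227], TCP at [0.233, 0.58, 0.223] pointing down, gripper open.
Joint ranges: [-176.69, 176.69], [-43.24, 126.21], [12.49, 139.97], [-82, 262], [0, 151.66], [-163.58, 163.58]. Speed limits (degrees/s): [159.86, 159.86, 180, 180, 180, 180].

INTERFACE

Orientations are given as a 3x3 rotation matrix whose columns are the frame's x, y, z axes.
In Python, from rig import bot, viewer, hand_in gives the robot as it stands (bot), with the cameras (viewer) and the job as plain functions.
- The arm moves only by the tool shift_gripper, called after "Request:" by a JSON object that holds its "api" and its "payload". Schema: {"type":"object","properties":{"plan":{"type":"object","properties":{"tx":{"type":"array","items":{"type":"number"},"minItems":1,"maxItems":20},"ty":{"type":"array","items":{"type":"number"},"minItems":1,"maxItems":20},"tz":{"type":"array","items":{"type":"number"},"minItems":1,"maxItems":20},"ax":{"type":"array","items":{"type":"number"},"minItems":1,"maxItems":20},"ay":{"type":"array","items":{"type":"number"},"minItems":1,"maxItems":20},"az":{"type":"array","items":{"type":"number"},"minItems":1,"maxItems":20},"jaw":{"type":"array","items":{"type":"number"},"minItems":1,"maxItems":20}},"additionalProperties":false,"required":["tx","ty","tz","ax","ay","az","jaw"]},"only":{"type":"string"},"quiet":{"type":"boolean"},"lines":{"type":"string"}},"required":["plan"],"additionalProperties":false}. plan is an object with one list for each field, all of the same length, 1 to 20, a row being the entries at one place: tx, ty, tz (the shift in parts of the range, where 1.0 means 75 cm), ax, ay, az (a rotation vector in shares of 120 degrees (1.0 is 120 degrees)), jaw (the opening from 0.0 (shut) to 1.0 (fully open)); each row is the pose to reach, as a shift and turn from the pose commanded when the call began, along the tool's axes at that moment; what a row does not reach only later rows make up. A row lasts 1/10 s, in which the tool goes at most 0.05 m and 8.59 degrees, less where a joint would pass 70% of its speed; a pose out of reach is approached as far as the arm can. The fingers move at their own pace and stop on an object; the grip force is fixed at half the most. Time passes only in rows, so rows that do not move let the fingers close. The tool returns the time, the measured TCP pose, the force, the opening and the grip force at its end. only (a regular expression) keeps the lines of the reply that match it, lines (a string "A,B") keeps lines A to B, and quiet returns only ok. Shift and turn numbers lie between -1 and 1, and a call with a number outside is refused. Input that does not fit is refused with a message, and nothing moves.
- bot.read_state(): the state, without advancing time (a new reading comes with each control period).
- viewer.capture(name): name is "side" or "top" or "wrist"; returns a dict with "color" (420x560x3 uint8, red, green, blue), "K" (3x3 intrinsics, pixels), "D" ([k1, k2, p1, p2, k3] as OpenCV has them; the pictures are not rectified), "view" (4x4, takes a point from world to camera coordinates); the wrist camera has in their place "mount" (4x4, takes a point from camera to tool coordinates, whose origin is the TCP and whose axes are the flange's). Camera axes: x right, y up, looking along -z (the intrinsics and any distortion apply to the point x, -y, -z); pixel columns grow to the right and rows downward; lengths in m; the calibration is good to about 2 mm. A picture is of the moment at which its call begins: read the wrist's pose just before it. There is no depth.
- hand_in(): hands the job in; it is judged then, once.
The state is a dict: "time_s": time; "joint_positions": joint angles; "qvel": joint speeds; "tau": joint torques, N m; "position": TCP position; "tcp_rot": TCP orientation; "force": force on the tool from outside, world axes, zero at the start; "moment": the same for the moment, N m; "opening": opening from 0.0 (shut) to 1.0 (fully open); "grasp_force": force on a finger pad.
Only numpy, scipy, OpenCV 4.12 (cv2) and the standard library are available. Lean on these libraries where they do the work, as an engineer would, in place of code of your own. Each camera call takes 0.05 s, during which the arm holds its last target. There are 200 camera calls.

## Working session

There is one attempt and no reset: what is moved stays moved. The work goes in short steps, Python scripts to look and compute and a tool call to move; the robot and the scene stay as the last step left them, time stands still between calls to the robot, and variables do not carry over. Pictures are saved under pics/ and viewed, at most 10 in all, crops included, and the job is handed in when it is done.

```bash
ls; mkdir -p pics
```

Run:
```python
from rig import bot, viewer, hand_in
import cv2,numpy as np
s=bot.read_state();print({k:np.round(v,3).tolist() for k,v in s.items()})
for n in ("side","top"):
    c=viewer.capture(n);cv2.imwrite(f"pics/{n}0.png",c["color"][:,:,::-1]);print(n,c["K"],c["D"],c["view"])
c=viewer.capture("wrist");print(c["mount"],c["K"],c["D"]);cv2.imwrite("pics/wrist0.png",c["color"][:,:,::-1])
```

```text
pics
rig.py
{'time_s': 0.0, 'joint_positions': [57.899, 30.281, 82.155, 0.001, 67.689, -10.226], 'qvel': [0.034, 0.027, 0.049, 0.06, -0.016, -0.097], 'tau': [0.0, -44.004, -17.659, 0.063, 0.058, -0.0], 'position': [0.232, 0.579, 0.222], 'tcp_rot': [[-0.928, 0.373, -0.001], [0.373, 0.928, -0.002], [0.0, -0.002, -1.0]], 'force': [0.612, 0.142, -0.204], 'moment': [0.025, -0.035, 0.013], 'grasp_force': 0.0, 'opening': 1.0}
side [[428.64154061   0.         279.56743565]
 [  0.         428.64154061 215.83365481]
 [  0.           0.           1.        ]] [-0.04273566  0.          0.          0.          0.        ] [[-0.80856252 -0.58791866 -0.02404804  0.45297598]
 [ 0.30327754 -0.45142254  0.83919034 -0.20217705]
 [-0.50423148  0.67124462  0.54330587 -0.61933985]
 [ 0.          0.          0.          1.        ]]
top [[418.83383861   0.         277.12720789]
 [  0.         418.83383861 207.87808137]
 [  0.           0.           1.        ]] [-0.11547425  0.          0.          0.          0.        ] [[-0.00111373 -0.99972889 -0.02325747  0.01722874]
 [ 0.99773958 -0.00267359  0.067146   -0.55119968]
 [-0.06718998 -0.02313012  0.99747206 -1.02411739]
 [ 0.          0.          0.          1.        ]]
[[ 6.80025528e-05  9.53219674e-01  3.02278429e-01  8.31557378e-02]
 [ 9.99999899e-01  6.94447433e-05 -4.43957057e-04 -2.67678792e-04]
 [-4.44180249e-04  3.02278428e-01 -9.53219573e-01 -1.62829715e-01]
 [ 0.00000000e+00  0.00000000e+00  0.00000000e+00  1.00000000e+00]] [[353.49538996   0.         279.28724121]
 [  0.         353.49538996 206.67657143]
 [  0.           0.           1.        ]] [-0.01903384  0.          0.          0.          0.        ]
```

View pics/top0.png

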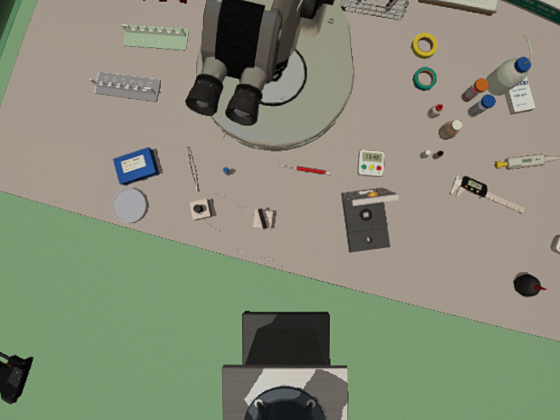

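View pics/side0.png

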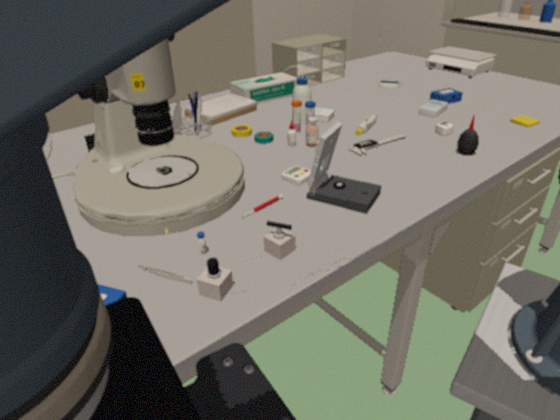

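The top view shows the round knob at about (200,209), the T-pin at (263,218), the jig at (366,220) with its hole near (369,240), the timer at (371,162) and the vial at (227,171). In the side view the round pin is at (214,275), the T-pin at (279,240) and the jig at (345,190). I'll zoom in to measure.

Create h.py:
```python
import cv2,numpy as np
from rig import bot, viewer, hand_in
def ray(c,px,V=None):
    u=cv2.undistortPoints(np.array([[px]],float),c["K"],np.array(c["D"]))[0,0]
    V=np.array(c["view"]) if V is None else V
    R=V[:3,:3];return -R.T@V[:3,3], R.T@np.array([u[0],-u[1],-1.])
def plane(c,px,z,V=None):
    o,d=ray(c,px,V);return o+d*(z-o[2])/d[2]
def proj(c,P,V=None):
    V=np.array(c["view"]) if V is None else V
    p=V[:3,:3]@np.array(P,float)+V[:3,3]
    q=cv2.projectPoints(np.array([[p[0],-p[1],-p[2]]]),np.zeros(3),np.zeros(3),c["K"],np.array(c["D"]))[0]
    return q[0,0]
def tri(a,b):
    (o1,d1),(o2,d2)=a,b
    t=np.linalg.lstsq(np.c_[d1,-d2],o2-o1,rcond=None)[0]
    p,q=o1+t[0]*d1,o2+t[1]*d2
    return (p+q)/2,np.linalg.norm(p-q)
def wristV(c,s):
    T=np.eye(4);T[:3,:3]=s["tcp_rot"];T[:3,3]=s["position"]
    return np.linalg.inv(T@np.array(c["mount"]))
```

Run:
```python
import cv2,numpy as np
a=cv2.imread('pics/top0.png')[140:260,180:410]
b=cv2.imread('pics/side0.png')
A=cv2.resize(a,(782,408),interpolation=2)
cv2.imwrite('pics/z0.png',A)
b1=cv2.resize(b[110:220,280:400],None,fx=3.3,fy=3.3,interpolation=2);b2=cv2.resize(b[210:320,180:300],None,fx=3.3,fy=3.3,interpolation=2)
cv2.imwrite('pics/z1.png',np.hstack([b1,b2]))
```

```text
(no output)
```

View pics/z0.png

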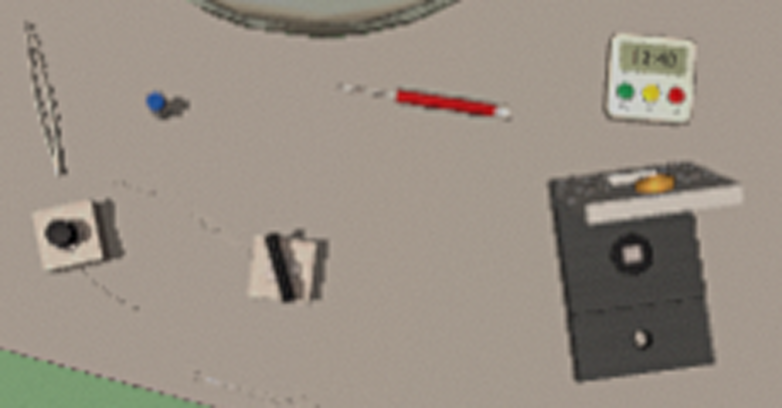

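View pics/z1.png

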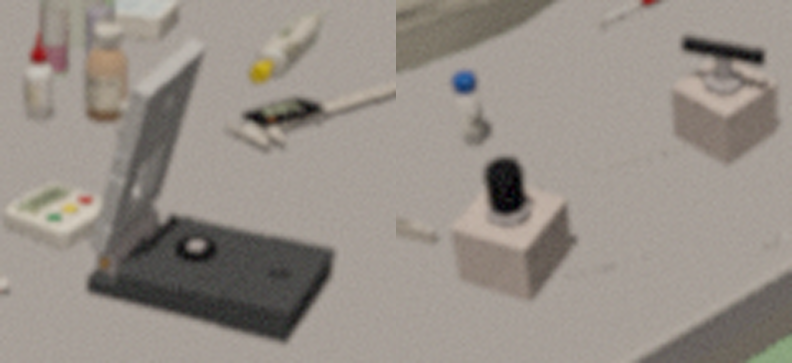

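The crops show the knob at (62,233), the jig's near corners at (576,381) and (714,362), and the hole at (643,340). The lid's free edge runs as a light band from (588,215) to (742,195). In the side crop the lid's top corner is at (203,43).

Run:
```python
from h import *
T=viewer.capture("top");S=viewer.capture("side")
cz=lambda x,y:(180+(x+.5)/3.4-.5,140+(y+.5)/3.4-.5)
print("cams",ray(T,(280,210))[0],ray(S,(280,210))[0])
hole=plane(T,cz(643,340),.024);a=plane(T,cz(576,381),.024);b=plane(T,cz(714,362),.024)
print("hole",hole,"corners",a,b,np.linalg.norm(a-b))
e=(a-b)/np.linalg.norm(a-b); xj=np.array([e[1],-e[0],0]); 
print("ydir",e,"yaw",np.degrees(np.arctan2(xj[1],xj[0])), "hole-from-corners",(a+b)/2+.0245*xj)
f=plane(T,cz(551,182),.024);print("far-left",f,np.linalg.norm(a-f))
# knob mask
def cen(c,box,col=60):
    x0,y0,x1,y1=box;im=c["color"][y0:y1,x0:x1].max(2);m=(im<col).astype(np.uint8)
    n,l,st,ce=cv2.connectedComponentsWithStats(m);i=1+np.argmax(st[1:,4]);return ce[i]+[x0,y0],st[i]
kt,st=cen(T,(190,198,211,220));print("knob",kt,st,plane(T,kt,.067),plane(T,kt,.054))
ks,st=cen(S,(203,255,225,278));print(ks,st,tri(ray(T,kt),ray(S,ks)))
tt,st=cen(T,(255,205,275,232));print("tpin",tt,plane(T,tt,.063))
print("vial",plane(T,cz(156,101),.048),"timer",plane(T,cz(650,79),.019))
for p in ((587,212),(742,192),(588,222),(742,205)): print("lid",p,[np.round(plane(T,cz(*p),z),3) for z in (.12,.14,.16)])
cs=lambda x,y:(280+(x+.5)/3.3-.5,110+(y+.5)/3.3-.5)
# predicted lid corners for various angles
h=hole+np.r_[0,0,0]+xj*.1145;print("hinge",h)
for t in (.9,1.0,1.1,1.2,1.3,1.4):
    E=h-xj*(.139*np.cos(t))+[0,0,.139*np.sin(t)]; O=(xj*np.sin(t)+np.r_[0,0,np.cos(t)])*.012
    print(t,[np.round((np.array(proj(T,E+O*k+s*e*.05))-[180,140])*3.4).tolist() for k in (0,1) for s in (1,-1)],[np.round((np.array(proj(S,E+O*k+s*e*.05))-[280,110])*3.3).tolist() for k in (0,1) for s in (1,-1)])
```

```text
cams [ 0.4811625  -0.00793757  1.05894003] [0.11528451 0.5907743  0.51704919]
hole [ 0.47170129 -0.21003199  0.024     ] corners [ 0.44226783 -0.16093787  0.024     ] [ 0.45546528 -0.26183374  0.024     ] 0.10175533981966149
ydir [-0.12969785  0.99155356  0.        ] yaw 7.452132580864985 hole-from-corners [ 0.47315962 -0.20820821  0.024     ]
far-left [ 0.58701016 -0.14426886  0.024     ] 0.14569900131401425
knob [198.19148936 208.23404255] [ 4  7  9  8 47] [0.54763217 0.20413772 0.067     ] [0.54850329 0.2069171  0.054     ]
[212.77205882 266.07352941] [  5   4  11  15 136] (array([0.5486029 , 0.20727527, 0.05225378]), np.float64(4.537243648289122e-05))
tpin [262.12121212 218.3030303 ] [0.52345213 0.05094518 0.063     ]
vial [0.64414969 0.14178278 0.048     ] timer [ 0.66388643 -0.21941721  0.019     ]
lid (587, 212) [array([ 0.557, -0.155,  0.12 ]), array([ 0.556, -0.152,  0.14 ]), array([ 0.554, -0.149,  0.16 ])]
lid (742, 192) [array([ 0.57 , -0.259,  0.12 ]), array([ 0.568, -0.254,  0.14 ]), array([ 0.567, -0.248,  0.16 ])]
lid (588, 222) [array([ 0.551, -0.156,  0.12 ]), array
[... 306 characters left out ...]
[275.0, 91.0], [210.0, 133.0], [263.0, 79.0]]
1.0 [[592.0, 290.0], [744.0, 269.0], [591.0, 274.0], [744.0, 253.0]] [[207.0, 131.0], [260.0, 77.0], [193.0, 119.0], [247.0, 66.0]]
1.1 [[591.0, 271.0], [744.0, 250.0], [590.0, 254.0], [744.0, 233.0]] [[190.0, 118.0], [245.0, 65.0], [175.0, 107.0], [231.0, 55.0]]
1.2 [[590.0, 251.0], [744.0, 230.0], [588.0, 233.0], [743.0, 212.0]] [[172.0, 106.0], [228.0, 54.0], [156.0, 97.0], [213.0, 46.0]]
1.3 [[588.0, 230.0], [742.0, 209.0], [586.0, 212.0], [741.0, 191.0]] [[153.0, 96.0], [210.0, 45.0], [137.0, 89.0], [195.0, 38.0]]
1.4 [[586.0, 209.0], [740.0, 188.0], [583.0, 190.0], [738.0, 169.0]] [[134.0, 88.0], [192.0, 38.0], [117.0, 82.0], [177.0, 33.0]]
```

Add to h.py:
```python
def delta(target,s=None,R=None):
    s=s or bot.read_state();return np.round(np.array(s["tcp_rot"]).T@(np.array(target)-s["position"]),4)
```

Run:
```python
from h import *
s=bot.read_state()
print(delta((.48,-.17,.26),s))
R=np.array(s["tcp_rot"]);print(np.degrees(np.arctan2(R[1,0],R[0,0])))
```

```text
[-0.5089 -0.6036 -0.0374]
158.1229844111877
```

Units first: shifts go in shares of 75 cm and turns go in shares of 120 degrees. So -0.6036 m / 0.75 = -0.8048, -0.5089 m / 0.75 = -0.6785, -29.3 degrees / 120 = -0.2442.

Request:
{"api": "shift_gripper", "payload": {"plan": {"tx":[-0.6785, -0.6785, -0.6785, -0.6785, -0.6785, -0.6785, -0.6785, -0.6785, -0.6785, -0.6785, -0.6785, -0.6785, -0.6785, -0.6785, -0.6785, -0.6785, -0.6785], "ty":[-0.8048, -0.8048, -0.8048, -0.8048, -0.8048, -0.8048, -0.8048, -0.8048, -0.8048, -0.8048, -0.8048, -0.8048, -0.8048, -0.8048, -0.8048, -0.8048, -0.8048], "tz":[-0.0499, -0.0499, -0.0499, -0.0499, -0.0499, -0.0499, -0.0499, -0.0499, -0.0499, -0.0499, -0.0499, -0.0499, -0.0499, -0.0499, -0.0499, -0.0499, -0.0499], "ax":[0, 0, 0, 0, 0, 0, 0, 0, 0, 0, 0, 0, 0, 0, 0, 0, 0], "ay":[0, 0, 0, 0, 0, 0, 0, 0, 0, 0, 0, 0, 0, 0, 0, 0, 0], "az":[-0.2442, -0.2442, -0.2442, -0.2442, -0.2442, -0.2442, -0.2442, -0.2442, -0.2442, -0.2442, -0.2442, -0.2442, -0.2442, -0.2442, -0.2442, -0.2442, -0.2442], "jaw":[0, 0, 0, 0, 0, 0, 0, 0, 0, 0, 0, 0, 0, 0, 0, 0, 0]}}}

```text
time_s: 1.95
position: [0.483, -0.176, 0.2605]
tcp_rot: [[-0.992, -0.124, 0.004], [-0.124, 0.992, -0.004], [-0.004, -0.005, -1.0]]
force: [0.1, 0.6, 0.8]
opening: 0.009
grasp_force: 0.0
```

Run:
```python
from h import *
s=bot.read_state()
R=np.array(s["tcp_rot"]);print(R.round(3),np.degrees(np.arctan2(R[1,0],R[0,0])))
xj=np.array([.9916,.1297,0]);e=np.array([-.1297,.9916,0]);h=np.array([.586,-.194,.024])
B=h+.033*e+xj*.030
print("above",delta(B*[1,1,0]+[0,0,.25],s),"down",delta(B*[1,1,0]+[0,0,.143],s))
B0=B*[1,1,0]+[0,0,.143]
for t in (1.25,1.1,.95,.8,.65,.5,.35,.2,.1,0,-.03):
    C=h+.033*e+xj*(-.12*np.cos(t)+.012*np.sin(t)+.0095)+np.array([0,0,.12*np.sin(t)+.012*np.cos(t)])
    print(t,C.round(3),np.round(R.T@(C-B0),3))
```

```text
[[-0.992 -0.124  0.004]
 [-0.124  0.992 -0.004]
 [-0.004 -0.005 -1.   ]] -172.87784692142506
above [-0.1297  0.0026  0.011 ] down [-0.1293  0.0031  0.118 ]
1.25 [ 0.565 -0.163  0.142] [ 0.047 -0.     0.001]
1.1 [ 0.548 -0.166  0.136] [ 0.064 -0.     0.006]
0.95 [ 0.532 -0.168  0.129] [ 0.081 -0.     0.014]
0.8 [ 0.517 -0.17   0.118] [ 0.096 -0.     0.024]
0.65 [ 0.504 -0.171  0.106] [ 0.109 -0.     0.036]
0.5 [ 0.492 -0.173  0.092] [ 0.12 -0.    0.05]
0.35 [ 0.483 -0.174  0.076] [ 0.129 -0.     0.066]
0.2 [ 0.477 -0.175  0.06 ] [ 0.136 -0.     0.083]
0.1 [ 0.474 -0.175  0.048] [ 0.139 -0.     0.095]
0 [ 0.472 -0.176  0.036] [ 0.141 -0.     0.106]
-0.03 [ 0.472 -0.176  0.032] [ 0.141 -0.     0.11 ]
```

Run:
```python
from h import *
c=viewer.capture("wrist");cv2.imwrite("pics/w1.png",c["color"][:,:,::-1])
```

Request:
{"api": "shift_gripper", "payload": {"plan": {"tx":[-0.1733, -0.1733, -0.1733, -0.1733, -0.1733, -0.1733, -0.1733], "ty":[0.004, 0.004, 0.004, 0.004, 0.004, 0.004, 0.004], "tz":[0.0147, 0.0147, 0.0147, 0.08, 0.1467, 0.1573, 0.1573], "ax":[0, 0, 0, 0, 0, 0, 0], "ay":[0, 0, 0, 0, 0, 0, 0], "az":[0, 0, 0, 0, 0, 0, 0], "jaw":[0, 0, 0, 0, 0, 0, 0]}}}

```text
time_s: 2.7
position: [0.607, -0.1482, 0.1405]
tcp_rot: [[-0.991, -0.13, -0.005], [-0.13, 0.991, 0.002], [0.004, 0.003, -1.0]]
force: [0.6, -0.5, 0.0]
opening: 0.003
grasp_force: 0.0
```

Run:
```python
from h import *
c=viewer.capture("side");cv2.imwrite("pics/s1.png",np.hstack([cv2.resize(c["color"][60:230,260:400,::-1],None,fx=2.8,fy=2.8)]+[cv2.resize(viewer.capture("top")["color"][130:260,300:420,::-1],(400,476))]))
```

```text
(no output)
```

View pics/s1.png

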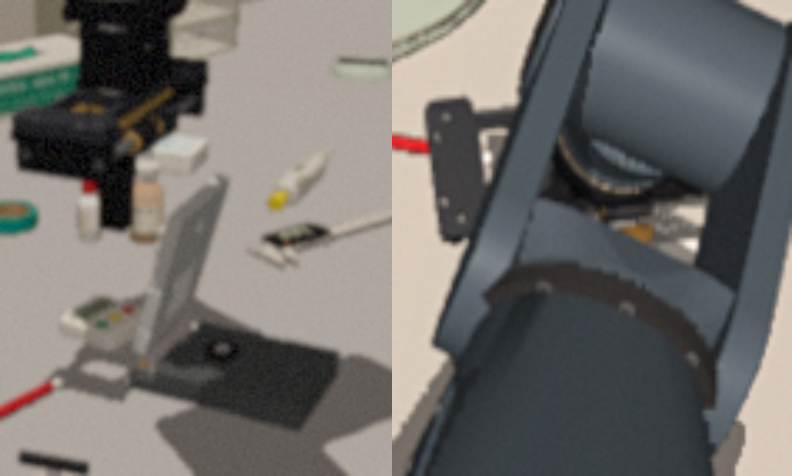

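The fingers are behind the lid, clear of both it and the timer. Next I swing the lid shut along the arc.

In the tool's units: 0.137 m / 0.75 = 0.1827, -0.006 m / 0.75 = -0.008.

Request:
{"api": "shift_gripper", "payload": {"plan": {"tx":[0.0267, 0.0573, 0.0693, 0.08, 0.092, 0.1027, 0.1133, 0.1227, 0.132, 0.14, 0.1547, 0.1613, 0.1667, 0.172, 0.176, 0.18, 0.1827, 0.1827, 0.1827, 0.1827], "ty":[-0.008, -0.008, -0.008, -0.008, -0.008, -0.008, -0.008, -0.008, -0.008, -0.008, -0.008, -0.008, -0.008, -0.008, -0.008, -0.008, -0.008, -0.008, -0.008, -0.008], "tz":[0, 0, 0.004, 0.0067, 0.012, 0.0173, 0.024, 0.0307, 0.0387, 0.0467, 0.0653, 0.076, 0.0867, 0.0973, 0.1093, 0.124, 0.1333, 0.14, 0.1427, 0.1427], "ax":[0, 0, 0, 0, 0, 0, 0, 0, 0, 0, 0, 0, 0, 0, 0, 0, 0, 0, 0, 0], "ay":[0, 0, 0, 0, 0, 0, 0, 0, 0, 0, 0, 0, 0, 0, 0, 0, 0, 0, 0, 0], "az":[0, 0, 0, 0, 0, 0, 0, 0, 0, 0, 0, 0, 0, 0, 0, 0, 0, 0, 0, 0], "jaw":[0, 0, 0, 0, 0, 0, 0, 0, 0, 0, 0, 0, 0, 0, 0, 0, 0, 0, 0, 0]}}}

```text
time_s: 4.8
position: [0.4731, -0.1735, 0.0363]
tcp_rot: [[-0.992, -0.13, -0.001], [-0.13, 0.992, 0.0], [0.001, 0.0, -1.0]]
force: [-3.2, 0.2, 13.7]
opening: 0.009
grasp_force: 6.9
```

In the tool's units: -0.12 m / 0.75 = -0.16, -0.035 m / 0.75 = -0.0467.

Request:
{"api": "shift_gripper", "payload": {"plan": {"tx":[0, 0, 0, 0, 0, 0, 0, 0, 0], "ty":[0, 0, 0, -0.0467, -0.0467, -0.0467, -0.0467, -0.0467, -0.0467], "tz":[0, 0, -0.0667, -0.1333, -0.16, -0.16, -0.16, -0.16, -0.16], "ax":[0, 0, 0, 0, 0, 0, 0, 0, 0], "ay":[0, 0, 0, 0, 0, 0, 0, 0, 0], "az":[0, 0, 0, 0, 0, 0, 0, 0, 0], "jaw":[0, 0, 0.5, 1, 1, 1, 1, 1, 1]}}}

```text
time_s: 5.7
position: [0.4771, -0.2072, 0.1535]
tcp_rot: [[-0.992, -0.13, -0.003], [-0.13, 0.992, 0.002], [0.003, 0.003, -1.0]]
force: [-0.8, 1.1, -0.3]
opening: 0.558
grasp_force: 0.0
```

Run:
```python
from h import *
s=bot.read_state();c=viewer.capture("wrist");np.savez("w2.npz",V=wristV(c,s))
cv2.imwrite("pics/w2.png",c["color"][:,:,::-1]);t=viewer.capture("side")["color"];cv2.imwrite("pics/s2.png",t[:,:,::-1])
cv2.imwrite("pics/v2.png",np.hstack([c["color"][:,:,::-1],cv2.resize(t[130:235,290:350+10,::-1],(240,420))]))
print(s["position"],s["qvel"])
```

```text
[ 0.47708902 -0.20723346  0.15347518] [ 0.05555197  0.0637149  -0.31507974  0.02312431 -0.04388956 -0.02314933]
```

View pics/v2.png

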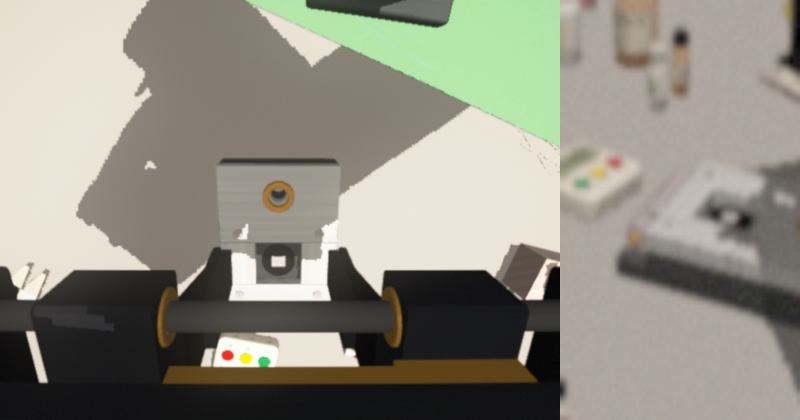

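The lid lies shut. The collar shows at (279,197) in the wrist view, with the lid's corners at about (218,165) and (339,165).

Run:
```python
from h import *
im=cv2.imread("pics/w2.png");V=np.load("w2.npz")["V"];c=viewer.capture("wrist")
hsv=cv2.cvtColor(im,cv2.COLOR_BGR2HSV)
m=cv2.inRange(hsv,(8,90,80),(28,255,255));m[:170]=0;m[230:]=0;m[:,:250]=0;m[:,310:]=0
ct=max(cv2.findContours(m,0,2)[0],key=cv2.contourArea);el=cv2.fitEllipse(ct);print(el)
p=plane(c,el[0],.044,V);print("collar",p)
r=[plane(c,(el[0][0]+k*el[1][1]/2,el[0][1]),.044,V) for k in(-1,1)];print("dia",np.linalg.norm(r[0]-r[1]))
# lid edges
g=cv2.cvtColor(im,cv2.COLOR_BGR2GRAY)
print(g[190,205:230],g[190,328:350],g[150:175,300])
a,b=plane(c,(218,190),.036,V),plane(c,(339,190),.036,V);print(a,b,np.linalg.norm(a-b))
s=bot.read_state();print("to pin",delta((.548,.206,.20),s))
```

```text
((278.0353088378906, 196.43487548828125), (30.708805084228516, 31.06449317932129), 170.19728088378906)
collar [ 0.47145858 -0.20901433  0.044     ]
dia 0.02487952364303147
[128 127 127 126 126 126 126 127 127 127 127 133 144 153 155 155 156 155
 155 156 154 155 155 153 155] [157 157 156 157 157 157 158 158 158 158 155 148 138 134 133 135 136 142
 168 200 210 218] [125 125 128 127 126 127 126 118  89  63  53  52  62  83 101 114 140 151
 153 153 151 153 151 152 151]
[ 0.47460656 -0.25823808  0.036     ] [ 0.4618108  -0.15982117  0.036     ] 0.09924525068350878
to pin [-0.1233  0.4012 -0.0456]
```

In the tool's units: 0.4 m / 0.75 = 0.5333, -0.12 m / 0.75 = -0.16.

Request:
{"api": "shift_gripper", "payload": {"plan": {"tx":[-0.16, -0.16, -0.16, -0.16, -0.16, -0.16, -0.16, -0.16, -0.16, -0.16, -0.16, -0.16], "ty":[0.5333, 0.5333, 0.5333, 0.5333, 0.5333, 0.5333, 0.5333, 0.5333, 0.5333, 0.5333, 0.5333, 0.5333], "tz":[0.0267, 0.0267, 0.0267, 0.0267, 0.0267, 0.0267, 0.0267, 0.0267, 0.0267, 0.0267, 0.0267, 0.0267], "ax":[0, 0, 0, 0, 0, 0, 0, 0, 0, 0, 0, 0], "ay":[0, 0, 0, 0, 0, 0, 0, 0, 0, 0, 0, 0], "az":[0, 0, 0, 0, 0, 0, 0, 0, 0, 0, 0, 0], "jaw":[0.6, 0.6, 0.6, 0.6, 0.6, 0.6, 0.6, 0.6, 0.6, 0.6, 0.6, 0.6]}}}

```text
time_s: 7.05
position: [0.545, 0.2026, 0.1346]
tcp_rot: [[-0.992, -0.128, -0.001], [-0.128, 0.992, -0.001], [0.001, -0.0, -1.0]]
force: [0.4, -0.5, 0.1]
opening: 0.597
grasp_force: 0.0
```

Run:
```python
from h import *
s=bot.read_state();c=viewer.capture("wrist");np.savez("w3.npz",V=wristV(c,s))
cv2.imwrite("pics/w3.png",c["color"][:,:,::-1])
print([proj(c,p,wristV(c,s)) for p in((.548,.206,.067),(.548,.206,.04))])
```

```text
[array([284.1062521 , 225.39936356]), array([283.64999547, 213.03993127])]
```

View pics/w3.png

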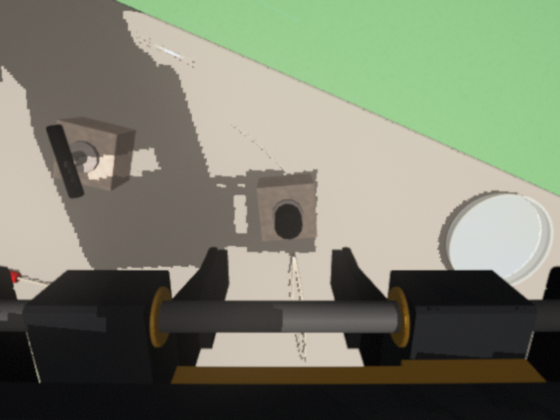

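The round knob is at about (288,222), over its stand and between the open fingers.

Run:
```python
from h import *
im=cv2.imread("pics/w3.png");V=np.load("w3.npz")["V"];c=viewer.capture("wrist")
m=(im.max(2)<45).astype(np.uint8);m[:195]=0;m[245:]=0;m[:,262:]*=1;m[:,:262]=0;m[:,315:]=0
n,l,st,ce=cv2.connectedComponentsWithStats(m);i=1+np.argmax(st[1:,4]);x,y,w,h,_=st[i];print(st[i],ce[i])
# top face circle: bottom rows of the blob; width at top face
cx=x+w/2-.5
print("bottom of top face -> far rim",plane(c,(cx,y+h-.5),.067,V))
p=plane(c,(cx,y+h-1-w/2+.5),.067,V);print("knob centre",p, "dia",np.linalg.norm(plane(c,(x-.5,y+h-w/2),.067,V)-plane(c,(x+w-.5,y+h-w/2),.067,V)))
s=bot.read_state();print(s["position"],delta((p[0],p[1],.043),s))
```

```text
[277 212   5   8  15] [278.2        214.93333333]
bottom of top face -> far rim [0.54413724 0.20191995 0.067     ]
knob centre [0.54232126 0.20168562 0.067     ] dia 0.003453295762814943
[0.54536125 0.20235317 0.13489396] [ 0.003  -0.0003  0.0919]
```

Run:
```python
from h import *
im=cv2.imread("pics/w3.png");V=np.load("w3.npz")["V"];c=viewer.capture("wrist");g=im.max(2)
print(g[222,262:315]);print(g[195:248,288])
```

```text
[131 130 130 129 132 132 134 134 134 134 134 125  98  60  45  45  46  46
  45  45  45  47  47  47  47  48  47  48  47  49  48  46  48  48  47  49
  49  48  51  66 101 132 142 141 139 138 137 138 137 138 137 137 137]
[139 138 136 131 109 104 114 113  96  66  49  48  47  46  46  47  46  46
  46  48  48  47  48  47  47  46  47  47  47  48  48  47  48  46  48  49
  48  48  48  49  48  48  47  59  89 107 115 116 117 116 117 117 116]
```

Run:
```python
from h import *
V=np.load("w3.npz")["V"];c=viewer.capture("wrist")
p=plane(c,(288,225.5),.067,V);print(p,np.linalg.norm(plane(c,(274.3,225),.067,V)-plane(c,(301.7,225),.067,V)))
print(plane(c,(288,226),.060,V))
s=bot.read_state();print(s["position"],delta((p[0],p[1],.043),s))
```

```text
[0.54772678 0.2086965  0.067     ] 0.01905487963926068
[0.55068922 0.20926793 0.06      ]
[0.5455613  0.2025938  0.13505577] [-0.0029  0.0058  0.0921]
```

In the tool's units: 0.091 m / 0.75 = 0.1213, 0.0055 m / 0.75 = 0.0073.

Request:
{"api": "shift_gripper", "payload": {"plan": {"tx":[-0.004, -0.004, -0.004, -0.004, -0.004, -0.004, -0.004, -0.004], "ty":[0.0073, 0.0073, 0.0073, 0.0073, 0.0073, 0.0073, 0.0073, 0.0073], "tz":[0.04, 0.08, 0.1067, 0.1213, 0.1213, 0.1213, 0.1213, 0.1213], "ax":[0, 0, 0, 0, 0, 0, 0, 0], "ay":[0, 0, 0, 0, 0, 0, 0, 0], "az":[0, 0, 0, 0, 0, 0, 0, 0], "jaw":[0.6, 0.6, 0.6, 0.6, 0.6, 0.6, 0.6, 0]}}}

```text
time_s: 8.05
position: [0.5486, 0.2098, 0.0451]
tcp_rot: [[-0.992, -0.129, 0.002], [-0.129, 0.992, 0.0], [-0.002, 0.0, -1.0]]
force: [0.0, -0.3, -0.2]
opening: 0.565
grasp_force: 0.0
```

Request:
{"api": "shift_gripper", "payload": {"plan": {"tx":[0, 0, 0, 0, 0], "ty":[0, 0, 0, 0, 0], "tz":[0, 0, 0, 0, 0], "ax":[0, 0, 0, 0, 0], "ay":[0, 0, 0, 0, 0], "az":[0, 0, 0, 0, 0], "jaw":[0, 0, 0, 0, 0]}}}

```text
time_s: 8.55
position: [0.5477, 0.2097, 0.044]
tcp_rot: [[-0.992, -0.129, 0.0], [-0.129, 0.992, 0.0], [-0.0, 0.0, -1.0]]
force: [-1.1, -0.1, 0.9]
opening: 0.216
grasp_force: 30.0
```

In the tool's units: -0.4056 m / 0.75 = -0.5408, 0.1296 m / 0.75 = 0.1728.

Request:
{"api": "shift_gripper", "payload": {"plan": {"tx":[0, 0, 0, 0.16, 0.16, 0.16, 0.16, 0.16, 0.16, 0.16, 0.16, 0.16, 0.16, 0.16, 0.1728, 0.1728, 0.1728, 0.1728, 0.1728], "ty":[0, 0, 0, -0.5387, -0.5387, -0.5387, -0.5387, -0.5387, -0.5387, -0.5387, -0.5387, -0.5387, -0.5387, -0.5387, -0.5408, -0.5408, -0.5408, -0.5408, -0.5408], "tz":[-0.0533, -0.1067, -0.1467, -0.1467, -0.1467, -0.1467, -0.1467, -0.1467, -0.1467, -0.1467, -0.1467, -0.1467, -0.1467, -0.1467, -0.08, -0.08, -0.08, -0.08, -0.08], "ax":[0, 0, 0, 0, 0, 0, 0, 0, 0, 0, 0, 0, 0, 0, 0, 0, 0, 0, 0], "ay":[0, 0, 0, 0, 0, 0, 0, 0, 0, 0, 0, 0, 0, 0, 0, 0, 0, 0, 0], "az":[0, 0, 0, 0, 0, 0, 0, 0, 0, 0, 0, 0, 0, 0, 0, 0, 0, 0, 0], "jaw":[0, 0, 0, 0, 0, 0, 0, 0, 0, 0, 0, 0, 0, 0, 0, 0, 0, 0, 0]}}}

```text
time_s: 10.45
position: [0.4731, -0.2095, 0.1058]
tcp_rot: [[-0.991, -0.13, 0.003], [-0.13, 0.991, -0.002], [-0.003, -0.003, -1.0]]
force: [0.4, -0.3, -0.7]
opening: 0.218
grasp_force: 30.0
```

Run:
```python
from h import *
s=bot.read_state();c=viewer.capture("wrist");V=wristV(c,s);np.savez("w4.npz",V=V)
cv2.imwrite("pics/w4.png",c["color"][:,:,::-1]);d=viewer.capture("side");cv2.imwrite("pics/s4.png",d["color"][:,:,::-1])
a=cv2.resize(c["color"][140:300,200:360,::-1],(480,480),interpolation=2)
q=proj(d,s["position"]);x,y=q.astype(int);print("TCP in side",q)
b=cv2.resize(d["color"][y-50:y+50,x-33:x+33,::-1],(317,480),interpolation=2);print("crop",x-33,y-50)
cv2.imwrite("pics/v4.png",np.hstack([a,b]))
```

```text
TCP in side [366.36661582 159.1849737 ]
crop 333 109
```

View pics/v4.png

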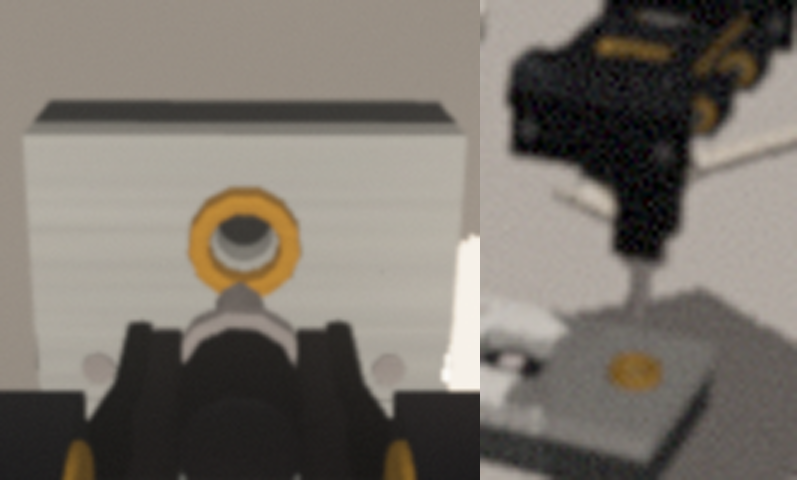

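The wrist crop shows the collar at (245,242), with the pin's shank and flange centred at column 240 and the visible tip at (240,283). The side crop shows the pin held upright above the collar at (635,370).

Run:
```python
from h import *
c=viewer.capture("wrist");V=np.load("w4.npz")["V"];im=cv2.imread("pics/w4.png")
m=cv2.inRange(cv2.cvtColor(im,cv2.COLOR_BGR2HSV),(8,90,80),(28,255,255));m[:195]=0;m[242:]=0;m[:,250:320]*=1;m[:,:255]=0;m[:,310:]=0
pts=max(cv2.findContours(m,0,1)[0],key=cv2.contourArea)
el=cv2.fitEllipse(cv2.convexHull(pts[pts[:,0,1]<230]));print("ell",el)
print("collar",plane(c,el[0],.044,V))
f=lambda p:((proj(c,p,V)+.5-[200,140])*3-.5).round(1)
T=np.linalg.inv(V);M=np.array(c["mount"]);W=T@np.linalg.inv(M)  # tool->world
tool=lambda x,y,z:(W@[x,y,z,1])[:3]
for k in((0,0,.042),(.002,0,.042),(.0045,0,.034),(0,.012,.003),(0,-.012,.003),(.012,0,.008),(.012,0,.003)):print(k,f(tool(*k)))
d=viewer.capture("side");g=cv2.imread("pics/s4.png")
print("tip in side crop",(proj(d,tool(0,0,.042))-[333,109])*4.8,"axis top",(proj(d,tool(0,0,.008))-[333,109])*4.8,"collar",(proj(d,(.4715,-.209,.044))-[333,109])*4.8)
m=cv2.inRange(cv2.cvtColor(g,cv2.COLOR_BGR2HSV),(8,90,60),(28,255,255))[165:205,345:385]
pts=cv2.findContours(m,0,1)[0];e=cv2.fitEllipse(cv2.convexHull(max(pts,key=cv2.contourArea)));q=np.add(e[0],[345,165]);print("side collar",q,plane(d,q,.044))
print(tri((T[:3,3],ray(c,el[0],V)[1]),ray(d,q)))
```

```text
ell ((280.95184326171875, 220.36349487304688), (36.56378173828125, 37.159549713134766), 100.43580627441406)
collar [ 0.47088462 -0.20912005  0.044     ]
(0, 0, 0.042) [240.5 285.1]
(0.002, 0, 0.042) [240.5 276.1]
(0.0045, 0, 0.034) [240.6 279.3]
(0, 0.012, 0.003) [310.4 370.3]
(0, -0.012, 0.003) [171.6 370.3]
(0.012, 0, 0.008) [240.9 294.9]
(0.012, 0, 0.003) [241.  306.3]
tip in side crop [152.4599096  322.13815719] axis top [158.66921929 256.65993244] collar [151.82669876 360.72867577]
side collar [364.80855179 186.02053833] [ 0.46722283 -0.20132258  0.044     ]
(array([ 0.47156678, -0.20909251,  0.03955336]), np.float64(0.0017685559387710847))
```

Run:
```python
from h import *
im=cv2.imread("pics/w4.png");g=im.max(2)
for u in (266,270,280,290,294): print(u,g[228:262,u])
c=viewer.capture("wrist");V=np.load("w4.npz")["V"]
T=np.linalg.inv(V);W=T@np.linalg.inv(np.array(c["mount"]))
for z in(.003,.008):
  for dx in(0,-.001,-.002):print(z,dx,[proj(c,(W@[dx+np.sqrt(.012**2-y*y),y,z,1])[:3],V).round(1) for y in(-.009,-.006,0,.006,.009)])
for r,z in((.002,.042),(.005,.033)):
  for dx in(0,-.001,-.002):print("shank",r,dx,proj(c,(W@[dx+r,0,z,1])[:3],V))
```

```text
266 [181 182 182 177 173 173 172 171 172 174 175 174 173 174 172 167 154 126
 110 117 138 152 156 156 148 122  88  60  43  38  37  36  35  35]
270 [167 176 184 186 185 184 177 174 172 174 173 173 172 169 161 137 117 115
 132 147 152 154 147 112  70  43  36  39  37  39  36  36  36  33]
280 [162 159 146 136 137 135 120 107 104 106 107 107 105 107 110 116 130 148
 153 153 142 103  61  41  39  39  38  38  37  37  36  38  35  34]
290 [133 144 166 181 187 187 182 178 178 177 175 175 174 174 170 156 129 116
 121 138 149 151 152 141 112  73  47  38  38  37  37  36  35  35]
294 [185 186 185 185 184 180 176 173 172 174 175 177 176 174 174 172 169 160
 138 118 114 128 145 151 152 148 135 105  75  54  42  36  37  36]
0.003 0 [array([262.4, 249.1]), array([268.2, 244.7]), array([280. , 241.8]), array([291.8, 244.7]), array([297.6, 249.1])]
0.003 -0.001 [array([262.4, 250.9]), array([268.2, 246.5]), array([280. , 243.6]), array([291.7, 246.5]), array([297.5, 250.9])]
0.003 -0.002 [array([262.5, 252.7]), array([268.3, 248.3]), array([280. , 245.4]), array([291.7, 248.3]), array([297.5, 252.7])]
0.008 0 [array([262.8, 245.1]), array([268.5, 240.8]), array([280., 238.]), array([291.4, 240.8]), array([297.1, 245.1])]
0.008 -0.001 [array([262.9, 246.9]), array([268.5, 242.6]), array([280. , 239.7]), array([291.4, 242.6]), array([297.1, 246.9])]
0.008 -0.002 [array([262.9, 248.6]), array([268.5, 244.3]), array([280. , 241.5]), array([291.4, 244.3]), array([297. , 248.6])]
shank 0.002 0 [279.84148502 231.70677262]
shank 0.002 -0.001 [279.84060964 233.20246215]
shank 0.002 -0.002 [279.83973632 234.69399277]
shank 0.005 0 [279.87345734 232.60519026]
shank 0.005 -0.001 [279.87249599 234.16690613]
shank 0.005 -0.002 [279.87153699 235.72408216]
```

Run:
```python
from h import *
s=bot.read_state();print(s["position"],delta((.4698,-.2091,.062),s),delta((.4698,-.2091,.075),s))
```

```text
[ 0.47208386 -0.20948536  0.10479716] [0.0023 0.0007 0.0428] [0.0023 0.0007 0.0298]
```

In the tool's units: 0.038 m / 0.75 = 0.0507, 0.034 m / 0.75 = 0.0453.

Request:
{"api": "shift_gripper", "payload": {"plan": {"tx":[0.0031, 0.0031, 0.0031, 0.0031, 0.0031, 0.0031, 0.0031, 0.0031], "ty":[0.0007, 0.0007, 0.0007, 0.0007, 0.0007, 0.0007, 0.0007, 0.0007], "tz":[0.0133, 0.024, 0.0293, 0.0347, 0.04, 0.0453, 0.0507, 0.0507], "ax":[0, 0, 0, 0, 0, 0, 0, 0], "ay":[0, 0, 0, 0, 0, 0, 0, 0], "az":[0, 0, 0, 0, 0, 0, 0, 0], "jaw":[0, 0, 0, 0, 0, 0, 0, 0]}}}

```text
time_s: 11.5
position: [0.4696, -0.2092, 0.0655]
tcp_rot: [[-0.992, -0.129, 0.0], [-0.129, 0.992, -0.0], [-0.0, -0.0, -1.0]]
force: [1.9, 0.2, -1.4]
opening: 0.219
grasp_force: 30.0
```

Request:
{"api": "shift_gripper", "payload": {"plan": {"tx":[0, 0, 0, 0, 0], "ty":[0, 0, 0, 0, 0], "tz":[0.004, 0.008, 0.012, 0.016, 0.016], "ax":[0, 0, 0, 0, 0], "ay":[0, 0, 0, 0, 0], "az":[0, 0, 0, 0, 0], "jaw":[0, 0, 0, 0, 0]}}}

```text
time_s: 12.0
position: [0.4696, -0.2092, 0.0536]
tcp_rot: [[-0.992, -0.129, 0.001], [-0.129, 0.992, -0.0], [-0.0, -0.0, -1.0]]
force: [1.8, 0.9, -1.5]
opening: 0.22
grasp_force: 30.0
```

In the tool's units: 0.008 m / 0.75 = 0.0107, 0.006 m / 0.75 = 0.008.

Request:
{"api": "shift_gripper", "payload": {"plan": {"tx":[0, 0, 0, 0, 0, 0, 0], "ty":[0, 0, 0, 0, 0, 0, 0], "tz":[0.0027, 0.0053, 0.008, 0.0107, 0.0107, 0.0107, 0.0107], "ax":[0, 0, 0, 0, 0, 0, 0], "ay":[0, 0, 0, 0, 0, 0, 0], "az":[0, 0, 0, 0, 0, 0, 0], "jaw":[0, 0, 0, 0, 0, 0, 0]}}}

```text
time_s: 12.7
position: [0.4698, -0.2093, 0.0469]
tcp_rot: [[-0.992, -0.129, 0.001], [-0.129, 0.992, -0.001], [-0.001, -0.001, -1.0]]
force: [2.5, 2.1, 7.0]
opening: 0.218
grasp_force: 30.0
```

In the tool's units: 0.002 m / 0.75 = 0.0027, 0.001 m / 0.75 = 0.0013.

Request:
{"api": "shift_gripper", "payload": {"plan": {"tx":[0, 0, 0, 0, 0], "ty":[0, 0, 0, 0, 0], "tz":[0.0013, 0.0027, 0.0027, 0.0027, 0.0027], "ax":[0, 0, 0, 0, 0], "ay":[0, 0, 0, 0, 0], "az":[0, 0, 0, 0, 0], "jaw":[0, 0, 0, 0, 0]}}}

```text
time_s: 13.2
position: [0.4699, -0.2093, 0.0466]
tcp_rot: [[-0.992, -0.129, 0.002], [-0.129, 0.992, -0.001], [-0.002, -0.002, -1.0]]
force: [-0.4, 3.8, 21.5]
opening: 0.217
grasp_force: 30.1
```

Run:
```python
from h import *
c=viewer.capture("side")["color"];w=viewer.capture("wrist")["color"]
cv2.imwrite("pics/v5.png",np.hstack([cv2.resize(c[130:230,315:410,::-1],(400,420)),cv2.resize(w[140:308,200:360,::-1],(400,420))]))
```

```text
(no output)
```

View pics/v5.png

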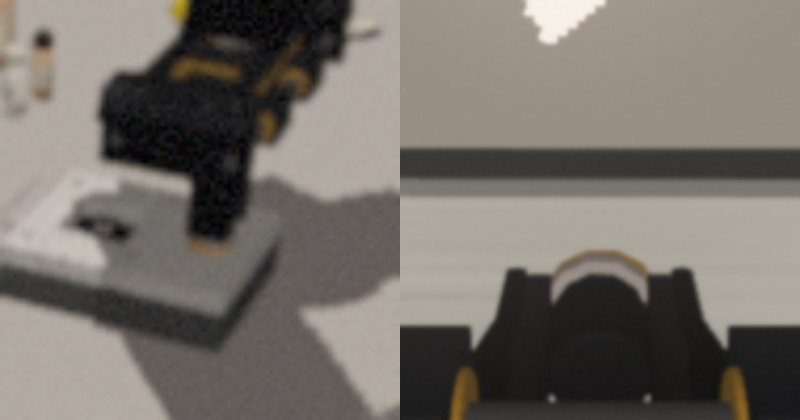

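The flange sits square on the collar at (600,255). Force rose from 7 to 21.5 N over 0.3 mm of travel, so the collar is fully in, and I'm handing in while still pressing.

```bash
python3 -c "
from rig import bot, viewer, hand_in
print(hand_in())"
```

```text
the job is handed in; nothing more can be done
None
```

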